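# Unhitch the cassette clamp's arm and hold it up

### The job

The arm of the small cassette clamp is hitched to its ball post by a sprung latch. Take the upright tab on top of the coupler, pull it sideways, towards the side where the latch's steel plate wraps down over the coupler, until you feel the latch reach its stop, and only then lift the arm off the ball; finish while holding the arm still, with the coupler raised at least 4 cm, so that a colleague can get at the cassette under it. Leave the cassette and the things beside the clamp where they are.

Things in the scene. Friction and masses are not known exactly. Their poses are not given: they have to be found in the camera images.
- station: the cassette clamp, fixed to the desk: aluminium base plate 134 x 64 x 8 mm; origin at the centre of its underside, on the desk. x runs along the plate from the hinge pedestal (pin at x = -48 mm, cheeks 68 mm high) to the steel ball post (at x = +42 mm; ball 28 mm across, centre 58 mm above the desk, flat shoulder below); y points to the side to which the latch pulls out; z up
- hinge (a point): centre of the hinge pin, 58 mm above the desk; the pin lies along the clamp's y axis
- coupler (a point): centre of the ball socket in the coupler, the 44 x 44 mm square housing at the arm's free end (its top 80 mm above the desk while hitched); at the start it coincides with the ball's centre, 58 mm above the desk, 90 mm from the hinge pin. Moves with the arm
- latch_grip (a point): centre of the latch's upright black tab: 26 mm (clamp x) by 12 mm (clamp y; pinch it across this) by 34 mm tall. While hitched it stands from 85 to 119 mm above the desk, straight above the ball, on the latch's flat steel bridge 26 mm wide. The point moves with latch and arm; the tab tilts with the arm (top towards the hinge)
- latch (a joint): travel of the latch along the clamp's +y, m: 0 = closed (a steel fork grips under the ball's shoulder, so the arm cannot be lifted), 0.018 = its stop. A spring pulls it back, 2.8 N at 0 rising to 9.1 N at the stop. The fork clears the ball from about 0.0125 on
- clamp_arm (a joint): angle of the arm about the hinge pin, rad: 0 = level, down on the ball; positive = coupler raised, upper limit 1.0. It falls back when let go. Arm and latch weigh 0.23 to 0.44 kg
- cassette_a: white tissue cassette, 28 x 41 x 7 mm, lying loose on the base plate under the arm; origin: centre of its underside
- cover_box: small flat plastic box, 38 x 38 x 19 mm, loose on the desk beside the clamp (side opposite to the latch's pull); origin: centre of its underside
- stick: usb stick, 17 x 52 x 8 mm, loose on the desk beside the clamp (same side); origin: centre of its underside

How it is judged:
By the outcome, as a careful person would: the job done as asked, in the order asked, and still so for the second after the job is handed in, while the arm keeps its last pose, push and grip.
It also fails if it takes over 29 s, if anything falls off the work surface, if the arm or the gripper's body presses on something with over 40 N, if the wrist force passes 120 N, or if a joint passes its speed limit or range.

### The arm

A 7-joint arm with a two-finger parallel gripper is mounted at the origin on a cart in front of the work surface, level with it; the furniture and walls round the work are solid. World frame = base frame: x ahead of the robot, y to its left, z up, the work surface at z = 0. Lengths are in m, angles in rad, forces in N, time in s.
With the tool pointing down it reaches from about 0.35 to 0.9 m from the base axis. Payload 7.2 kg.
Tool frame: the origin (TCP) lies midway between the tips of the shut fingers; the grasp point (between the pads) lies 19 mm behind it; z points along the fingers, y is the line along which they close (so a half turn about z gives the same grasp; the last joint's range is limited). The gripper opens to 88 mm and grips with 3 to 60 N. Pads are 20 mm wide; open, the fingers measure 115 mm over their backs; the gripper's body (75 mm by 178 mm) begins 61 mm behind the grasp point.
Start: joints at [-1.399, 0.411, -0.013, 1.596, 0.006, 1.134, -0.082], TCP at [0.148, 0.607, 0.223] pointing down, gripper open.
Joint ranges: [-2.95, 2.95], [-0.29, 1.99], [-1.47, 1.44], [0.14, 2.54], [-1.03, 4.17], [0.13, 1.85], [-2.86, 2.86]. Speed limits (rad/s): [2.39, 2.39, 3.01, 3.01, 3.14, 3.14, 3.14].

### API

Orientations are given as a rotation vector (axis times angle).
In Python, from bench import readout, imaging, ticket, spotter gives the robot as it stands. The module is installed in compiled form; this text tells all that it offers.
- The arm moves only by the tool servo_tool, never from a script. Its argument "plan" is a list of rows, each a list of 4 numbers: the shift along the tool's x, y, z in units of 25 mm (1.0 is 25 mm), then the turn about the tool's z in units of 10 degrees (1.0 is 10 degrees). In form: [[dx, dy, dz, yaw], ...]. A call has 1 to 10 rows; each row is the pose to reach, as a shift and turn from the pose commanded when the call began, along the tool's axes at that moment; what a row does not reach only later rows make up. A row lasts 1/8 s, in which the tool goes at most 62.5 mm and 10.7 degrees, less where a joint would pass 70% of its speed; a pose out of reach is approached as far as the arm can. A call with a gripper value outside its range is refused whole. "hand" is the closure in counts, from 0 (fully open) to 255 (shut), set as the call begins (left out, the last holds). The fingers move at their own pace and stop on an object; "newtons" is the grip in N (left out, the last holds). Time passes only in rows, so rows that repeat a pose let the fingers close. It gives the time, the measured TCP pose, the force, the opening and the grip force at its end, in the units of the state.
- readout.read_state(): the state, without advancing time (a new reading comes with each control period).
- imaging.read_camera(name): name is "scene" or "top" or "wrist"; returns the picture (400x640x3 uint8, red, green, blue); there is no depth.
- imaging.calibration(name): a dict with "mtx" (3x3 intrinsics, pixels), "eye" and "rotation" of the camera in the world. Camera axes: x right, y up, looking along -z (the intrinsics and any distortion apply to the point x, -y, -z); pixel columns grow to the right and rows downward; lengths in m; the calibration is good to about 2 mm. A picture is of the moment at which its call begins: read the wrist's pose just before it. calibration takes no time and is no camera call; for the wrist camera it gives the pose at the moment of the call.
- ticket.finish_job(): hands the job in; it is judged then, once.
Trained networks look in the newest picture that a camera, given by its name, has taken for a name from the list of things; names that differ only in an ending like _2 or _b are one class to them, and where a whole thing is asked for, a point or a joint stands for the part that bears it (a point fixed in the world has none). Each returns a list of dicts, best first, with "score" (0 to 1); they miss things now and then, are a little off and sometimes report something else, mostly with a low value. They report only what shows in the picture. A call takes as long as a camera call.
- spotter.boxes_of(camera, thing): "centre" ([x, y, z] in m, in the coordinates of the camera as it stood for that picture, good to about 4 mm: the middle of the surface that is visible of it).
- spotter.silhouettes(camera, thing): "region" (400x640 bool, what is visible of it).
The state is a dict: "time": time; "joints": joint angles; "dq": joint speeds; "effort": joint torques, N m; "tcp_pos": TCP position; "orientation": TCP orientation; "contact_force": force on the tool from outside, world axes, zero at the start; "moment": the same for the moment, N m; "opening": finger opening in m; "gripper_force": force on a finger pad.
Only numpy, scipy, OpenCV 4.12 (cv2) and the standard library are available. Lean on these libraries where they do the work, as an engineer would, in place of code of your own. Each camera call takes 0.05 s, during which the arm holds its last target. There are 200 camera calls.

## Working session

There is one attempt and no reset: what is moved stays moved. The work goes in short steps, Python scripts to look and compute and a tool call to move; the robot and the scene stay as the last step left them, time stands still between calls to the robot, and variables do not carry over. Pictures are saved under pics/ and viewed, at most 10 in all, crops included, and the job is handed in when it is done.

Besides the shell and the picture viewer there is one more tool, called after "Emit:" by a JSON object that holds its "method" and its "body", one argument or row to a line. servo_tool: Moves the arm, as the interface text tells. Its arguments: {"type":"object","properties":{"plan":{"type":"array","items":{"type":"array","items":{"type":"number"}}},"hand":{"type":"number"},"newtons":{"type":"number"}},"required":["plan"]}

```bash
mkdir -p pics
cat > h.py <<'E'
import numpy as np, cv2
from bench import readout, imaging, ticket, spotter
from scipy.spatial.transform import Rotation as R
def w(cam,p):
    c=imaging.calibration(cam); return np.array(c["rotation"])@np.array(p)+np.array(c["eye"])
def save(cam,n):
    im=imaging.read_camera(cam); cv2.imwrite("pics/"+n,im[:,:,::-1]); return im
E
python3 - <<'E'
from h import *
np.set_printoptions(precision=4,suppress=True)
s=readout.read_state(); print(s["time"],s["tcp_pos"],R.from_rotvec(s["orientation"]).as_matrix())
a=save("scene","s0.png")
b=save("top","t0.png")
cv2.imwrite("pics/both.png",cv2.resize(np.vstack([a,b])[:,:,::-1],(480,600)))
for cam in("scene","top"):
  for n in("latch_grip","coupler","station","cover_box","stick","cassette_a"):
    for d in spotter.boxes_of(cam,n)[:2]: print(cam,n,round(d["score"],2),w(cam,d["centre"]))
print(readout.read_state()["time"])
E
```

```text
0.0 [0.1484 0.6066 0.2218] [[-0.9714  0.2374 -0.0002]
 [ 0.2374  0.9714 -0.0015]
 [-0.0001 -0.0015 -1.    ]]
scene latch_grip 0.96 [0.7262 0.3861 1.3764]
scene coupler 0.95 [0.7335 0.3934 1.3838]
scene coupler 0.2 [0.7406 0.4005 1.3908]
scene station 0.61 [0.7419 0.4017 1.3921]
scene cover_box 0.87 [0.8182 0.4781 1.4685]
scene stick 0.5 [0.8254 0.4852 1.4756]
scene cassette_a 0.56 [0.7682 0.428  1.4184]
top latch_grip 0.95 [1.6334 1.4417 2.2207]
top coupler 0.56 [1.6415 1.4498 2.2289]
top station 0.72 [1.6685 1.4768 2.2558]
top station 0.47 [1.7594 1.5677 2.3468]
top cover_box 0.59 [1.751  1.5593 2.3383]
top stick 0.79 [1.7585 1.5668 2.3459]
top cassette_a 0.54 [1.7433 1.5516 2.3306]
0.7
```

View pics/t0.png

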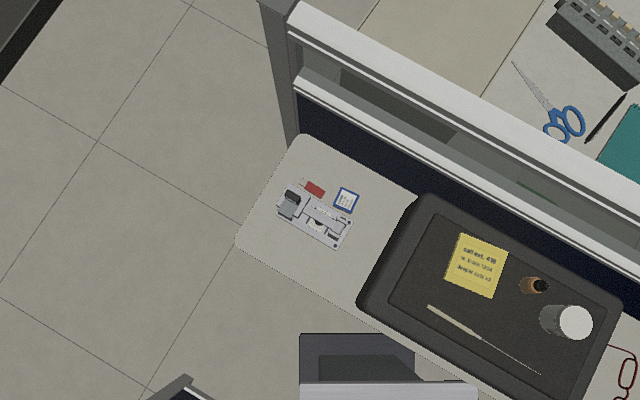

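View pics/s0.png

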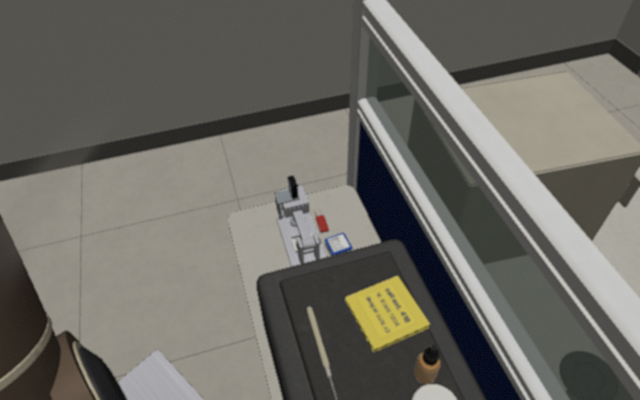

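The top view shows the clamp at about (315,215). The tab end is at (290,200), with the stick (314,188) and the box (346,200) beyond it. The numbers came out wrong because the rotation is a rotation vector, so I'll fix that.

```bash
sed -i 's/np.array(c\["rotation"\])@np.array(p)/R.from_rotvec(c["rotation"]).apply(p)/' h.py
python3 - <<'E'
from h import *
np.set_printoptions(precision=4,suppress=True)
print(imaging.calibration("top"),imaging.calibration("wrist"))
for cam in("scene","top"):
  imaging.read_camera(cam)
  for n in("latch_grip","coupler","station","cover_box","stick"):
    for d in spotter.boxes_of(cam,n)[:1]: print(cam,n,round(d["score"],2),w(cam,d["centre"]))
im=save("wrist","w0.png")
for n in("latch_grip","coupler","station"):
    for d in spotter.boxes_of("wrist",n)[:1]: print(n,round(d["score"],2),w("wrist",d["centre"]))
E
```

```text
{'mtx': array([[490.8536,   0.    , 325.307 ],
       [  0.    , 490.8536, 198.3214],
       [  0.    ,   0.    ,   1.    ]]), 'eye': array([0.3254, 0.1336, 0.9127]), 'rotation': array([ 0.114 , -0.1531, -1.5645])} {'mtx': array([[299.8784,   0.    , 321.3226],
       [  0.    , 299.8784, 200.3407],
       [  0.    ,   0.    ,   1.    ]]), 'eye': array([0.0706, 0.6264, 0.3841]), 'rotation': array([-0.2502, -0.1967,  1.3209])}
scene latch_grip 0.65 [0.4584 0.1739 0.0827]
scene coupler 0.9 [0.452  0.1585 0.0728]
scene station 0.9 [0.4444 0.1535 0.0626]
scene cover_box 0.96 [0.4794 0.0714 0.0219]
scene stick 0.76 [0.4995 0.1362 0.0063]
top latch_grip 0.93 [0.4574 0.1726 0.0858]
top coupler 0.89 [0.4523 0.1561 0.079 ]
top station 0.84 [0.4458 0.1359 0.0641]
top cover_box 0.89 [0.4766 0.0699 0.0202]
top stick 0.68 [0.5033 0.1395 0.0085]
```

View pics/w0.png

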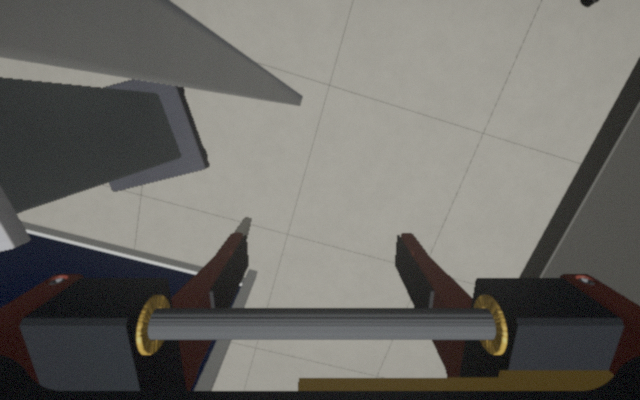

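```bash
cat >> h.py <<'E'
def pix2w(cam,uv,z):
    c=imaging.calibration(cam);u,v=uv;K=c["mtx"]
    d=R.from_rotvec(c["rotation"]).apply([(u-K[0,2])/K[0,0],-(v-K[1,2])/K[1,1],-1]);e=np.array(c["eye"])
    return e+d*(z-e[2])/d[2]
def w2pix(cam,p):
    c=imaging.calibration(cam);K=c["mtx"]
    q=R.from_rotvec(c["rotation"]).inv().apply(np.atleast_2d(p)-c["eye"]); q=q*[1,-1,-1]
    q=q@K.T; return q[:,:2]/q[:,2:]
E
python3 - <<'E'
from h import *
np.set_printoptions(precision=3,suppress=True)
im=save("top","t1.png")
print("wall foot",pix2w("top",(300,135),0),pix2w("top",(412,195),0),"desk left",pix2w("top",(238,238),0))
cr=im[165:265,250:380][:,:,::-1]
m={n:(spotter.silhouettes("top",n) or [{"region":np.zeros((400,640),bool)}])[0]["region"] for n in("latch_grip","station","coupler")}
big=cv2.resize(cr,None,fx=6,fy=6,interpolation=cv2.INTER_CUBIC)
for n,col in(("latch_grip",(0,0,255)),("station",(0,255,0)),("coupler",(255,0,255))):
    mm=cv2.resize(m[n][165:265,250:380].astype(np.uint8),None,fx=6,fy=6)
    cs,_=cv2.findContours(mm,0,2);cv2.drawContours(big,cs,-1,col,1)
cv2.imwrite("pics/crop.png",big)
E
```

```text
wall foot [0.606 0.16  0.   ] [ 0.489 -0.054  0.   ] desk left [0.407 0.273 0.   ]
```

View pics/crop.png

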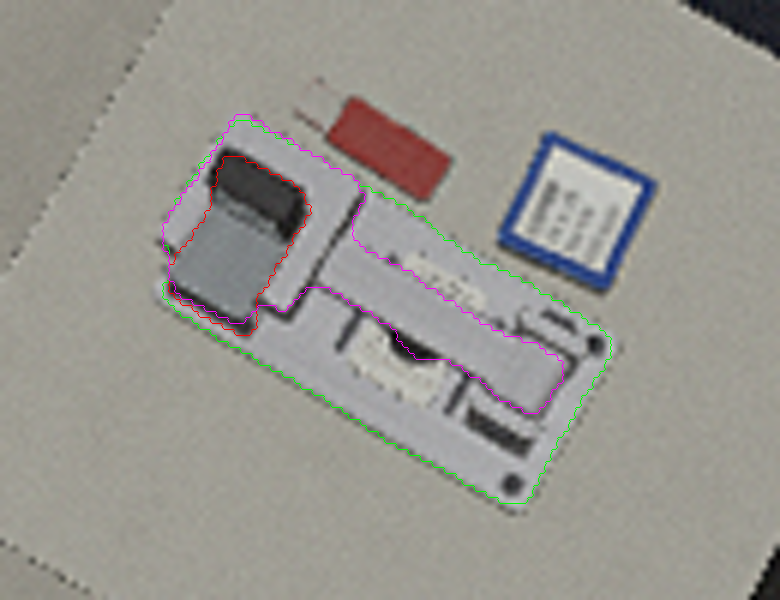

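The green outline follows the base plate, with corners at crop (165,300), (520,510) and (612,340). The steel plate wraps down towards the lower left, so +y points away from the box and stick. Next I'll fit the plate pose.

Run:
```python
from h import *
from scipy.optimize import minimize
np.set_printoptions(precision=4,suppress=True)
# lower edge and right edge, lower-right & right corners on plate top z=.008
P=lambda x,y:pix2w("top",(x/6+250,y/6+165),.008)[:2]
a,b=P(195,318),P(490,491); c,d=P(535,490),P(605,360); e,f=P(380,197),P(590,312)
ux=a-b; print("ang low",np.degrees(np.arctan2(*ux[::-1])),"up",np.degrees(np.arctan2(*(e-f)[::-1])),"right",np.degrees(np.arctan2(*(c-d)[::-1])))
u=ux/np.linalg.norm(ux)+(e-f)/np.linalg.norm(e-f);u/=np.linalg.norm(u);v=np.array([-u[1],u[0]])
y0=((a+b)/2@v+(e+f)/2@v)/2;x0=(c+d)/2@u+.067
print("width",(a+b)/2@v-(e+f)/2@v)
o=x0*u+y0*v; t=o+.042*u;print("origin",o,"yaw",np.degrees(np.arctan2(u[1],u[0])),"tab",t)
C=[[*(t+i*.013*u+j*.006*v),z] for z in(.119,.085) for i,j in((1,1),(1,-1),(-1,-1),(-1,1))]
print("proj tab",(w2pix("top",C)-[250,165])*6)
s=readout.read_state();T=R.from_rotvec(s["orientation"]).as_matrix()
print("shift tool units",T.T@(np.append(t,.2)-s["tcp_pos"])/.025)
ty=T[:2,1];print("yaw needed deg for tool y=-v:",np.degrees(np.arctan2(ty[1],ty[0])-np.arctan2(-v[1],-v[0])), s["time"])
```

```text
ang low 59.72297985918624 up 61.169660239638375 right 151.42773684914735
width 0.06245602643907233
origin [0.4454 0.1319] yaw 60.44632004941231 tab [0.4661 0.1685]
proj tab [[199.7347 178.6907]
 [221.9306 141.2712]
 [304.1839 187.7302]
 [282.1394 225.3355]
 [206.828  199.7574]
 [228.1228 163.7819]
 [307.1024 208.4283]
 [285.9471 244.5754]]
shift tool units [-16.5111 -14.0258   0.9061]
yaw needed deg for tool y=-v: 105.81324911676107 1.7
```

Emit:
{"method": "servo_tool", "body": {
  "plan": [
    [-1.6, -1.4, 0, 1],
    [-3.3, -2.8, 0, 2],
    [-4.9, -4.2, 0, 3],
    [-6.6, -5.6, 0, 4],
    [-8.2, -7, 0, 5],
    [-9.9, -8.4, 0, 6],
    [-11.5, -9.8, 0, 7],
    [-13.2, -11.2, 0, 8],
    [-14.8, -12.6, 0, 9],
    [-16.5, -14, 0, 10]
  ],
  "hand": 110,
  "newtons": 30
}}

```text
time: 2.95
tcp_pos: [0.4668, 0.1679, 0.223]
orientation: [-2.635, -1.71, -0.002]
contact_force: [1.5, 0.7, 0.2]
opening: 0.0501
gripper_force: 0.0
```

Emit:
{"method": "servo_tool", "body": {
  "plan": [
    [0, 0, 0.3, 0.55],
    [0, 0, 0.5, 0.55],
    [0, 0, 0.5, 0.55]
  ]
}}

```text
time: 3.32
tcp_pos: [0.4654, 0.1698, 0.2098]
orientation: [-2.707, -1.594, 0.001]
contact_force: [-1.1, 0.8, 0.5]
opening: 0.0502
gripper_force: 0.0
```

```bash
cat > look.py <<'E'
from h import *
import sys
np.set_printoptions(precision=4,suppress=True)
s=readout.read_state();T=R.from_rotvec(s["orientation"]).as_matrix()
im=save("wrist",sys.argv[1])
print(s["time"],s["tcp_pos"],np.degrees(np.arctan2(-T[1,1],-T[0,1])),s["joints"],s["opening"])
for n in("latch_grip","coupler"):
    for d in spotter.boxes_of("wrist",n)[:1]:
        p=w("wrist",d["centre"]);print(n,round(d["score"],2),p,"tool units",T.T@(p-s["tcp_pos"])/.025)
m=spotter.silhouettes("wrist","latch_grip")
if m: 
    cs,_=cv2.findContours(m[0]["region"].astype(np.uint8),0,2);b=im[:,:,::-1].copy();cv2.drawContours(b,cs,-1,(0,255,0),1)
    t=np.array([.4661,.1685]);u=np.array([.4932,.8699]);v=np.array([-u[1],u[0]])
    for z in(.119,.085): cv2.polylines(b,[w2pix("wrist",[[*(t+i*.013*u+j*.006*v),z] for i,j in((1,1),(1,-1),(-1,-1),(-1,1))]).astype(int)],True,(0,0,255),1)
    cv2.imwrite("pics/"+sys.argv[1],b)
E
python3 look.py w1.png
```

```text
3.325 [0.4654 0.1698 0.2098] 150.96578283157353 [-0.9084  0.213   0.5422  1.947  -0.1288  1.016  -0.8148] 0.05023730019628448
coupler 0.7 [0.4576 0.1704 0.0804] tool units [-0.1272 -0.2803  5.1767]
```

View pics/w1.png

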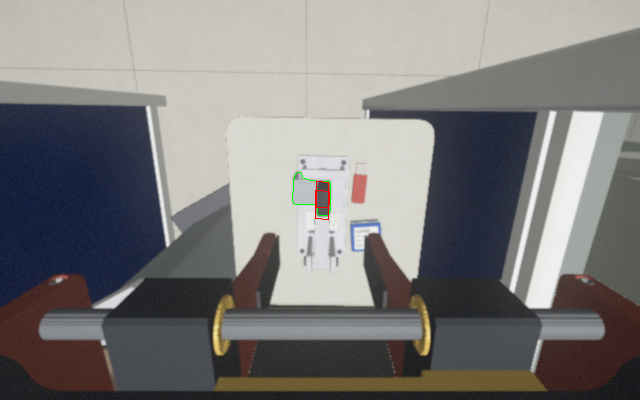

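The projected tab outline (red, around (323,200)) lies on the dark tab, centred between the fingers. The stick (359,188) and box (366,235) are clear of the path. I'll descend.

Emit:
{"method": "servo_tool", "body": {
  "plan": [
    [0, 0, 1.2, 0],
    [0, 0, 2.4, 0],
    [0, 0, 3.2, 0],
    [0, 0, 3.2, 0]
  ]
}}

```text
time: 4.03
tcp_pos: [0.4652, 0.169, 0.1292]
orientation: [2.709, 1.59, -0.004]
contact_force: [-0.3, -0.0, 0.7]
opening: 0.0499
gripper_force: 0.0
```

```bash
python3 look.py w2.png
```

```text
4.025 [0.4652 0.169  0.1292] 150.81614676873392 [-0.8647  0.3253  0.5128  2.0337 -0.2122  0.8359 -0.7401] 0.04988506533696364
latch_grip 0.88 [0.4643 0.1784 0.0815] tool units [ 0.3163 -0.2089  1.9103]
coupler 0.58 [0.4615 0.175  0.0806] tool units [ 0.1401 -0.2418  1.9474]
```

View pics/w2.png

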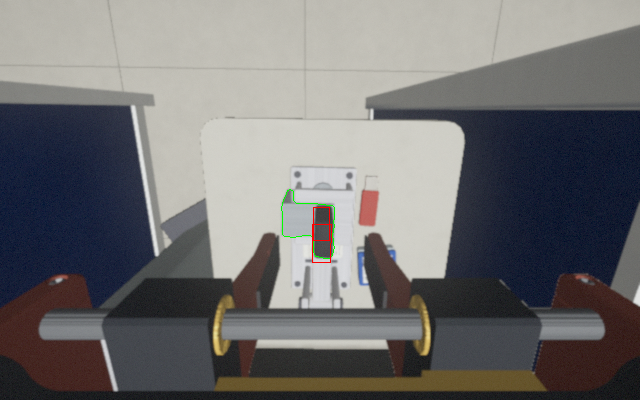

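The tab at (324,232) is about 2 mm right of my estimate. I'll correct for that, descend and grip.

Emit:
{"method": "servo_tool", "body": {
  "plan": [
    [0.05, 0.05, 0.7, 0],
    [0.05, 0.05, 1.3, 0],
    [0.05, 0.05, 1.3, 0],
    [0.05, 0.05, 1.3, 0]
  ]
}}

```text
time: 4.72
tcp_pos: [0.4677, 0.1694, 0.0975]
orientation: [2.71, 1.588, -0.001]
contact_force: [-0.0, 0.8, -0.3]
opening: 0.0498
gripper_force: 0.0
```

Emit:
{"method": "servo_tool", "body": {
  "plan": [
    [0, 0, 0, 0],
    [0, 0, 0, 0],
    [0, 0, 0, 0],
    [0, 0, 0, 0],
    [0, 0, 0, 0]
  ],
  "hand": 255,
  "newtons": 40
}}

```text
time: 5.35
tcp_pos: [0.4672, 0.17, 0.0977]
orientation: [-2.71, -1.588, 0.001]
contact_force: [-2.9, 2.3, 2.6]
opening: 0.0116
gripper_force: 39.9
```

Emit:
{"method": "servo_tool", "body": {
  "plan": [
    [0, -0.15, 0, 0],
    [0, -0.3, 0, 0],
    [0, -0.45, 0, 0],
    [0, -0.55, 0, 0],
    [0, -0.6, 0, 0],
    [0, -0.6, 0, 0]
  ]
}}

```text
time: 6.1
tcp_pos: [0.4561, 0.1765, 0.098]
orientation: [2.709, 1.587, 0.004]
contact_force: [5.8, -2.7, -2.2]
opening: 0.0117
gripper_force: 39.9
```

Emit:
{"method": "servo_tool", "body": {
  "plan": [
    [0, -0.1, 0, 0],
    [0, -0.15, 0, 0],
    [0, -0.15, 0, 0]
  ]
}}

```text
time: 6.48
tcp_pos: [0.4532, 0.1781, 0.098]
orientation: [2.709, 1.586, 0.005]
contact_force: [7.3, -4.6, -2.6]
opening: 0.0116
gripper_force: 39.9
```

Emit:
{"method": "servo_tool", "body": {
  "plan": [
    [0, -0.05, 0, 0],
    [0, -0.1, 0, 0],
    [0, -0.1, 0, 0]
  ]
}}

```text
time: 6.85
tcp_pos: [0.4513, 0.1792, 0.0981]
orientation: [2.709, 1.586, 0.006]
contact_force: [8.4, -4.3, -3.1]
opening: 0.0119
gripper_force: 39.9
```

Emit:
{"method": "servo_tool", "body": {
  "plan": [
    [0, -0.05, 0, 0],
    [0, -0.1, 0, 0],
    [0, -0.1, 0, 0]
  ]
}}

```text
time: 7.22
tcp_pos: [0.4509, 0.1794, 0.0985]
orientation: [2.708, 1.583, 0.009]
contact_force: [12.9, -7.6, -4.0]
opening: 0.0117
gripper_force: 39.9
```

The force jumped to 15 N with almost no further motion, so the latch is at its stop. Now I'll lift along the arc while holding the pull.

Emit:
{"method": "servo_tool", "body": {
  "plan": [
    [-0.1, 0, -0.17, 0],
    [-0.22, 0, -0.35, 0],
    [-0.34, 0, -0.52, 0],
    [-0.46, 0, -0.68, 0],
    [-0.46, 0, -0.68, 0]
  ]
}}

```text
time: 7.85
tcp_pos: [0.4451, 0.1694, 0.1155]
orientation: [2.709, 1.583, 0.009]
contact_force: [13.6, -7.7, -6.0]
opening: 0.0117
gripper_force: 40.0
```

Emit:
{"method": "servo_tool", "body": {
  "plan": [
    [-0.14, 0, -0.15, 0],
    [-0.28, 0, -0.3, 0],
    [-0.44, 0, -0.43, 0],
    [-0.6, 0, -0.56, 0],
    [-0.76, 0, -0.68, 0],
    [-0.93, 0, -0.8, 0],
    [-1.1, 0, -0.9, 0],
    [-1.29, 0, -1.01, 0],
    [-1.29, 0, -1.01, 0]
  ]
}}

```text
time: 8.98
tcp_pos: [0.4292, 0.1424, 0.141]
orientation: [2.709, 1.585, 0.011]
contact_force: [12.1, -4.4, -4.8]
opening: 0.0117
gripper_force: 40.0
```

Run:
```python
from h import *
np.set_printoptions(precision=4,suppress=True)
a=save("scene","s3.png");
print(readout.read_state()["contact_force"])
for n in ("coupler","latch_grip","cassette_a","cover_box","stick"):
    for d in spotter.boxes_of("scene",n)[:1]: print(n,round(d["score"],2),w("scene",d["centre"]))
b=save("top","t3.png")
for n in ("coupler","latch_grip","cassette_a","cover_box","stick"):
    for d in spotter.boxes_of("top",n)[:1]: print(n,round(d["score"],2),w("top",d["centre"]))
c=save("wrist","w3.png")
f=lambda x:cv2.resize(x,(390,300),interpolation=cv2.INTER_CUBIC)
cv2.imwrite("pics/m3.png",np.vstack([np.hstack([f(a[140:290,220:415]),f(b[150:300,220:415])]),np.hstack([f(c),f(a)])])[:,:,::-1])
```

```text
[12.3752 -5.3211 -3.6103]
coupler 0.87 [0.4358 0.1385 0.1139]
latch_grip 0.87 [0.4247 0.164  0.1299]
cassette_a 0.41 [0.4284 0.1379 0.0163]
cover_box 0.79 [0.4793 0.0732 0.021 ]
stick 0.65 [0.4988 0.1402 0.0076]
```

View pics/m3.png

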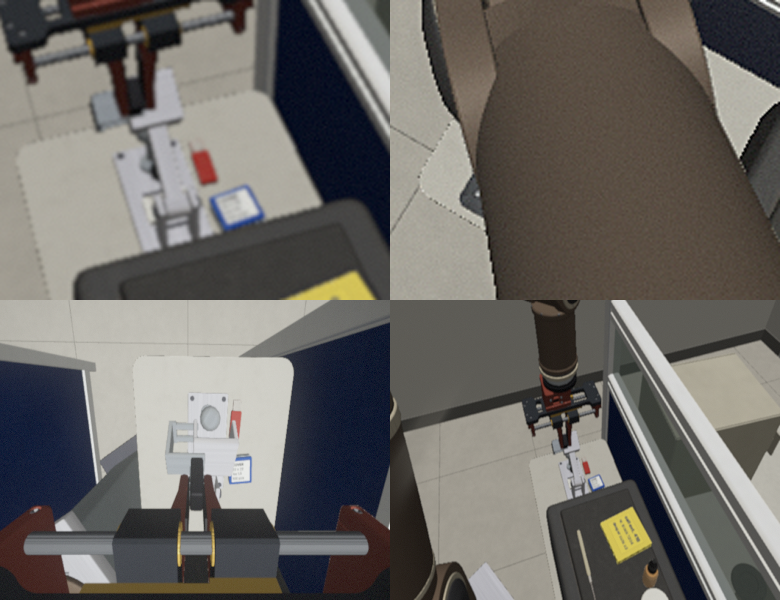

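The coupler is clearly off the ball: the ball shows free at about (209,417) in the wrist panel. The tab is still held, and the box and stick haven't moved. I'll let it settle, then hand in.

Emit:
{"method": "servo_tool", "body": {
  "plan": [
    [0, 0, 0, 0],
    [0, 0, 0, 0],
    [0, 0, 0, 0],
    [0, 0, 0, 0]
  ]
}}

```text
time: 10.12
tcp_pos: [0.4293, 0.1425, 0.1409]
orientation: [2.709, 1.585, 0.01]
contact_force: [12.0, -5.1, -2.6]
opening: 0.0119
gripper_force: 40.0
```

```bash
python3 -c "
from bench import readout,ticket
s=readout.read_state();print(s['time'],s['tcp_pos'],s['contact_force']);print(ticket.finish_job())"
```

```text
10.125 [0.42931588 0.14249336 0.14089468] [11.99975947 -5.08548134 -2.58463197]
the job is handed in; nothing more can be done
None
```

The latch was pulled to its stop, then the arm was lifted off the ball and is held still with the coupler about 5 cm up (worked out from the gripper's movement). The box and stick stayed put, the cassette also looks unmoved, and the job was handed in at 10.1 s.

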